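# Make up the pipe-fittings caddy

### The job

Make up the fittings caddy for the water-line repair: lay the tee flat in the square tray, the elbow flat in the round dish and the straight nipple on its side in the oblong tray, and put the open ring over the pin of the spindle, down on its base. The four-way cross and the blanking disc do not belong to the kit: leave them where they lie.

Things in the scene. Friction and masses are not known exactly. Their poses are not given: they have to be found in the camera images.
- tee: Steel pipe tee lying flat, three ends: run 60 mm along its x, one branch along +y; pipe 26 mm, end collars 30 mm in diameter, 10 mm long. Outline 60 x 43 mm, 30 high; 0.19 kg. Origin: middle of the outline, 15 mm up. Run's centre line at y = -8.5 mm; back of the run at y = -21.5, flat branch end at y = +21.5: grip across these 43 mm at x = 0.
- elbow: Steel right-angle elbow lying flat, two ends, pipe and collars as the tee's. Outline 43 x 43 mm, 30 high; 0.14 kg. Origin: middle of the outline, 15 mm up. The legs' centre lines meet at x = y = -8.5 mm and run to flat ends at x = +21.5 and y = +21.5; back of the bend at -21.5. Grip across 43 mm along x at y = -4.5 mm.
- nipple: Straight steel pipe nipple, lying: 56 mm long along its x, threaded ends 22 mm in diameter, in the middle an eight-sided collar 24 mm long, 30 mm across the flats, on one of which it lies. Origin: its centre, 15 mm up. 0.13 kg.
- ring: Flat open steel ring: outer diameter 56 mm, hole 32 mm right through, 16 mm high. Origin: centre of its underside. 0.18 kg.
- cross: Look-alike to leave alone: steel pipe cross, four ends, 60 x 60 mm, 30 mm high, loose. Origin: its centre, 15 mm up; arms along its x and y.
- disc: Look-alike to leave alone: steel blanking disc, diameter 56 mm, 16 mm high, no hole, a boss 4 mm high and 24 mm across in the middle of its top; loose. Origin: centre of its underside.
- square_tray: Fixed in one of the caddy's quarters (which one varies), turned with it. Square black plastic tray, 108 x 108 mm outside, walls and floor 4 mm, 14 mm high. Origin: centre of its underside, 8 mm above the table; sides along its x and y. The caddy: a fixed low plywood tray 250 x 250 mm, 18 mm high; quarters 116 mm apart.
- round_dish: Fixed in one of the caddy's quarters (which one varies), turned with it. Round black plastic dish, outer diameter 104 mm, wall and floor 4 mm, 14 mm high. Origin: centre of its underside, 8 mm above the table.
- oblong_tray: Fixed in one of the caddy's quarters (which one varies), turned with it. Oblong black plastic tray, 112 mm (its x) by 82 mm (its y) outside, walls and floor 4 mm, 14 mm high. Origin: centre of its underside, 8 mm above the table.
- spindle: Fixed in one of the caddy's quarters (which one varies), turned with it. Round black base, 90 mm in diameter, 10 mm thick, with an upright steel pin 12 mm in diameter standing 40 mm above it at the centre. Origin: centre of the base's underside, 8 mm above the table.
There are look-alikes about, which are no part of the job. What is shaped like the elbow but black or yellow is not meant. Leave any orange or purple look-alike of the nipple alone.

How it is judged (in metres and radians):
At the end, for the whole second after the job is handed in: The tee lies flat on the floor of the square tray, the elbow of the round dish and the nipple of the oblong tray (height within 5 mm of lying on that floor, inside the tray), the ring lies on the base of the spindle with the pin through it (height within 5 mm, centre within 15 mm), all at rest (horizontal distance between tee and square_tray below 0.04 m and z of tee in the frame of square_tray between 0.014 and 0.024 m and linear speed of each of tee, elbow, nipple, ring below 0.02 m/s and angular speed of each of tee, elbow, nipple, ring below 0.3 rad/s and horizontal distance between elbow and round_dish below 0.04 m and z of elbow in the frame of round_dish between 0.014 and 0.024 m and horizontal distance between nipple and oblong_tray below 0.045 m and z of nipple in the frame of oblong_tray between 0.014 and 0.024 m and horizontal distance between ring and spindle below 0.015 m and z of ring in the frame of spindle between 0.005 and 0.015 m); the robot touches nothing.
It fails at once if the cross was moved by more than 3 cm (distance of cross from where it was at the start of the episode above 0.03 m).
It fails at once if the blanking disc was moved by more than 3 cm (distance of disc from where it was at the start of the episode above 0.03 m).
It also fails if it takes over 99 s, if anything falls off the work surface, if the arm or the gripper's body presses on something with over 40 N, if the wrist force passes 120 N, or if a joint passes its speed limit or range.

### The arm

A 6-joint arm with a two-finger parallel gripper is mounted at the origin on the work surface. World frame = base frame: x ahead of the robot, y to its left, z up, the work surface at z = 0. Lengths are in mm, angles in degrees, forces in N, time in s.
With the tool pointing down it reaches from about 300 to 750 mm from the base axis. Payload 8.5 kg.
Tool frame: the origin (TCP) lies at the very end of the fingers, on their centre line; the grasp point (between the pads) lies 19 mm behind it; z points along the fingers, y is the direction in which the jaws open and shut (so a half turn about z gives the same grasp; the last joint's range is limited). The gripper opens to 85 mm and grips with 20 to 120 N. Pads are 22 mm wide; open, the fingers measure 114 mm over their backs; the gripper's body (76 mm by 85 mm) begins 54 mm behind the grasp point. The pads swing forward as they close: fully open they stand 13 mm farther back than shut.
Start: joints at [-88.826, 21.807, 74.336, -0, 83.858, -12.336], TCP at [128.487, -534.763, 231.322] pointing down, gripper open.
Joint ranges: [-178.18, 178.18], [-50.72, 133.34], [12.68, 142.11], [-81.47, 261.47], [9.98, 163.14], [-165.26, 165.26]. Speed limits (degrees/s): [136.94, 136.94, 180, 180, 180, 180].

### API

Orientations are given as [roll, pitch, yaw] about the fixed x, y, z axes, in that order (R = Rz(yaw) Ry(pitch) Rx(roll)).
In Python, from plant import arm gives the robot as it stands.
- The arm moves only by the tool move_arm, never from a script. Its argument "plan" is a list of rows, each an object of numbers: "dx", "dy", "dz": the shift along the tool's x, y, z each as a share of 0.4 m, from -1 to 1; "ax", "ay", "az": the turn, a rotation vector about the tool's x, y, z each as a share of pi/2 rad, from -1 to 1; "grip": the opening, from -1 (shut) to 1 (fully open). A call has 1 to 12 rows; each row is the pose to reach, as a shift and turn from the pose measured when the call began, along the tool's axes at that moment; what a row does not reach only later rows make up. A row lasts 1/12 s, in which the tool goes at most 41.7 mm and 7.16 degrees, less where a joint would pass 70% of its speed; a pose out of reach is approached as far as the arm can. A call with a number of a shift or a turn outside -1 to 1 is refused whole. A call with a gripper value outside its range is refused whole. The fingers move at their own pace and stop on an object; "force" is the grip in N (left out, the last holds). Time passes only in rows, so rows that repeat a pose let the fingers close. It gives the time, the measured TCP pose, the force and the opening at its end, in the units of the state.
- arm.state(): the state, without advancing time (a new reading comes with each control period).
- arm.snapshot(name): name is "side" or "top" or "wrist"; returns a dict with "img" (400x640x3 uint8, blue, green, red), "fx", "fy", "cx", "cy" (pixels), "distortion" ([k1, k2, p1, p2, k3] as OpenCV has them; the pictures are not rectified), "extrinsics" (4x4, takes a point from world to camera coordinates). Camera axes: x right, y down, z forward; pixel columns grow to the right and rows downward; lengths in mm; the calibration is good to about 2 mm. A picture is of the moment at which its call begins. There is no depth.
- arm.hand_in(): hands the job in, once; it reports no verdict.
The state is a dict: "time": time; "joint_pos": joint angles; "dq": joint speeds; "effort": joint torques, N m; "position": TCP position; "tcp_rot": TCP orientation; "wrist_force": force on the tool from outside, world axes, zero at the start; "moment": the same for the moment, N m; "opening": opening from 0.0 (shut) to 1.0 (fully open).
Only numpy, scipy, OpenCV 4.12 (cv2) and the standard library are available. Lean on these libraries where they do the work, as an engineer would, in place of code of your own. Each camera call takes 0.05 s, during which the arm holds its last target. There are 200 camera calls.

## Working session

There is one attempt and no reset: what is moved stays moved. The work goes in short steps, Python scripts to look and compute and a tool call to move; the robot and the scene stay as the last step left them, time stands still between calls to the robot, and variables do not carry over. Pictures are saved under pics/ and viewed, about 12 in all and at most 16, crops included, and the job is handed in when it is done.

Besides the shell and the picture viewer there is one more tool, called after "Call:" as name(argument=value, ...), one argument or row to a line, values as JSON. move_arm: Moves the arm, as the interface text tells. Its arguments: {"type":"object","properties":{"plan":{"type":"array","items":{"type":"object","properties":{"dx":{"type":"number","minimum":-1,"maximum":1},"dy":{"type":"number","minimum":-1,"maximum":1},"dz":{"type":"number","minimum":-1,"maximum":1},"ax":{"type":"number","minimum":-1,"maximum":1},"ay":{"type":"number","minimum":-1,"maximum":1},"az":{"type":"number","minimum":-1,"maximum":1},"grip":{"type":"number"}}}},"force":{"type":"number"}},"required":["plan"]}

```bash
mkdir -p pics; ls; python3 - <<'E'
from plant import arm
import cv2,numpy as np
for n in("top","side"):
    s=arm.snapshot(n); cv2.imwrite(f"pics/{n}0.png",s["img"])
    print(n,s["fx"],s["fy"],s["cx"],s["cy"],s["distortion"],np.round(s["extrinsics"],3).tolist())
print(arm.state())
E
```

```text
pics
top 472.6494225860105 472.6494225860105 316.04430578555343 205.5724411074624 [0.02465081 0.         0.         0.         0.        ] [[-0.015, -1.0, 0.003, -10.056], [-0.998, 0.015, -0.062, 504.084], [0.062, -0.004, -0.998, 985.989], [0.0, 0.0, 0.0, 1.0]]
side 452.48035217264726 452.48035217264726 313.1546097027822 203.1222120028961 [0.03241122 0.         0.         0.         0.        ] [[-0.746, -0.666, 0.006, 380.036], [-0.418, 0.461, -0.783, 275.076], [0.519, -0.586, -0.623, 765.034], [0.0, 0.0, 0.0, 1.0]]
{'time': 0.1, 'joint_pos': array([-8.88252308e+01,  2.18386923e+01,  7.43783945e+01,  1.19084263e-04,
        8.38583958e+01, -1.23338249e+01]), 'dq': array([ 0.03253364, -0.04054115, -0.04797727,  0.08873737, -0.08548281,
       -0.02122034]), 'effort': array([ 3.53860312e-03, -4.49219084e+01, -2.31654882e+01, -1.77122247e-04,
        3.68298948e-03, -7.59780505e-06]), 'position': array([ 128.48634272, -534.51963101,  230.77074549]), 'tcp_rot': array([-1.79926285e+02, -1.62392741e-02,  1.35085709e+01]), 'wrist_force': array([ 0.17045032,  0.06742808, -0.07553829]), 'moment': array([-0.05144325, -0.00216152,  0.00672475]), 'opening': 1.0042431677207528}
```

View pics/top0.png

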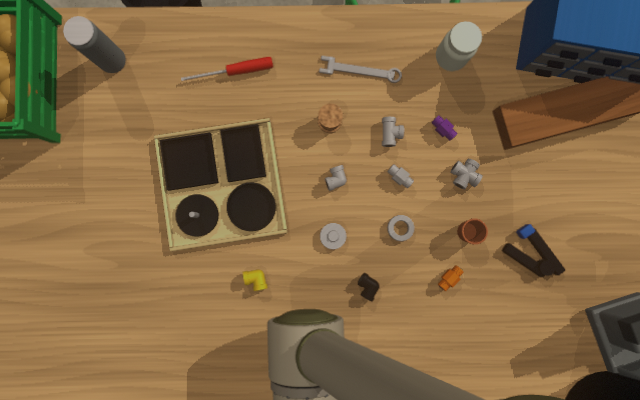

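View pics/side0.png

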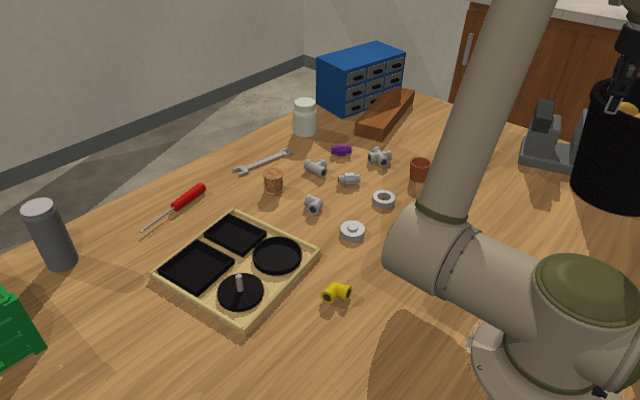

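The top view shows the tee (392,131), elbow (337,178), nipple (401,177), ring (401,228), cross (466,174) and disc (333,236). In the caddy are the square tray (189,161), oblong tray (243,153), spindle (197,215) and dish (251,207). The side view agrees.

```bash
cat > h.py <<'E'
from plant import arm
import cv2,numpy as np
def rays(s,px,z):
    K=np.array([[s["fx"],0,s["cx"]],[0,s["fy"],s["cy"]],[0,0,1]])
    n=cv2.undistortPoints(np.array(px,float).reshape(-1,1,2),K,np.array(s["distortion"],float)).reshape(-1,2)
    E=np.array(s["extrinsics"]);R,t=E[:3,:3],E[:3,3]
    c=-R.T@t; d=np.c_[n,np.ones(len(n))]@R
    return (c+d*((z-c[2])/d[:,2])[:,None])[:,:2]
def rect(p):
    (c,(w,h),a)=cv2.minAreaRect(np.float32(p))
    if w<h: w,h,a=h,w,a+90
    return np.round([*c,w,h,(a+90)%180-90],1)   # long-axis angle
def contour(m,x,y,r):
    w=np.zeros_like(m); w[y-r:y+r,x-r:x+r]=m[y-r:y+r,x-r:x+r]
    c=cv2.findContours(w,cv2.RETR_CCOMP,cv2.CHAIN_APPROX_NONE)
    return max(c[0],key=cv2.contourArea).reshape(-1,2),c
E
python3 - <<'E'
from h import *
s=arm.snapshot("top");im=s["img"];hsv=cv2.cvtColor(im,cv2.COLOR_BGR2HSV)
g=((hsv[...,1]<60)&(hsv[...,2]>60)).astype(np.uint8)*255
k=((hsv[...,2]<60)).astype(np.uint8)*255
big=cv2.resize(im[90:260,140:500],None,fx=2.2,fy=2.2,interpolation=cv2.INTER_CUBIC)
def draw(c,col):cv2.polylines(big,[((c-[140,90]+.5)*2.2).astype(int)],True,col,1)
for n,x,y,z,r in [("tee",392,131,15,20),("elbow",337,178,15,19),("nipple",401,177,15,19),("ring",401,228,12,19),("cross",466,174,15,22),("disc",333,236,12,19)]:
    c,_=contour(g,x,y,r);p=rays(s,c,z)
    M=cv2.moments(c);print(n,rect(p),"moment c",rays(s,[[M['m10']/M['m00'],M['m01']/M['m00']]],z).round(1), "circ",np.round(cv2.minEnclosingCircle(np.float32(p))[1],1));draw(c,(0,0,255))
for n,x,y,r in [("sq",189,161,31),("ob",243,153,30),("sp",197,215,25),("dish",251,207,28)]:
    c,_=contour(k,x,y,r);print(n,rect(rays(s,c,22)));draw(c,(0,255,0))
# caddy
c=cv2.findContours(((hsv[...,0]>20)&(hsv[...,0]<35)&(hsv[...,2]>150)).astype(np.uint8),0,2)[0]
cv2.imwrite("pics/c1.png",big)
E
```

```text
tee [ 661.2 -184.9   60.7   42.8   -1.3] moment c [[ 661.6 -181.5]] circ 32.6
elbow [563.8 -59.7  44.7  42.5  14.9] moment c [[562.9 -61.3]] circ 29.2
nipple [ 565.1 -198.1   55.9   30.8   48.9] moment c [[ 564.9 -198.3]] circ 28.6
ring [ 454.8 -196.1   53.1   53.    -1.4] moment c [[ 454.6 -196.2]] circ 27.6
cross [ 567.4 -337.6   60.9   58.9  -79.5] moment c [[ 568.3 -339.1]] circ 33.5
disc [440.1 -51.7  53.   52.8  89.1] moment c [[439.8 -52. ]] circ 27.5
sq [601.7 250.1 108.7 108.3 -82. ]
ob [618.5 135.4 113.1  80.7   8. ]
sp [487.6 233.2  85.9  84.   89.1]
dish [503.8 120.1  99.1  98.8  -0.6]
```

View pics/c1.png

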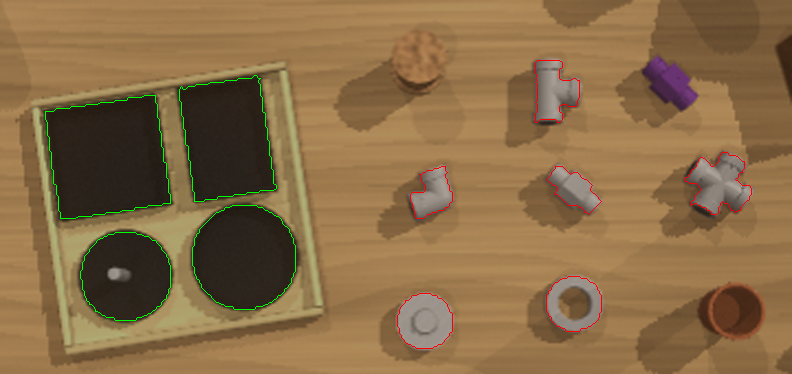

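The masks fit the given sizes: tee 60.7x42.8, nipple 55.9x30.8, square tray 108.7x108.3, tray spacing 115.9. The legs of the elbow point to image up and left, so its yaw is about 15°; the tee's branch points to -y. I'll start with the tee.

```bash
cat >> h.py <<'E'
from scipy.spatial.transform import Rotation as Ro
def plan(*T):
    st=arm.state();P=st["position"];R=Ro.from_euler("xyz",st["tcp_rot"],degrees=True)
    print("t",round(st["time"],2),"P",P.round(1),st["tcp_rot"].round(1),"F",st["wrist_force"].round(1),"open",round(st["opening"],3))
    for x,y,z,psi in T:
        d=R.inv().apply(np.array([x,y,z])-P)/400
        r=(R.inv()*Ro.from_euler("xyz",[180,0,psi],degrees=True)).as_rotvec()/(np.pi/2)
        print((x,y,z,psi),"d",d.round(4),"a",r.round(4))
E
python3 -c "
from h import *
plan((400,-340,200,0),(480,-260,150,-1.3))"
```

```text
t 0.15 P [ 128.5 -534.5  230.9] [-179.9   -0.    13.5] F [-0.3  0.4 -0.3] open 0.999
(400, -340, 200, 0) d [ 0.7736 -0.3142  0.0777] a [-7.000e-04 -1.000e-04  1.501e-01]
(480, -260, 150, -1.3) d [ 1.0147 -0.4618  0.2029] a [-7.000e-04 -1.000e-04  1.645e-01]
```

Call:
move_arm(
  plan=[
    {"dx": 0.97,"dy": -0.44,"dz": 0.2,"az": 0.1645,"grip": 1},
    {"dx": 0.97,"dy": -0.44,"dz": 0.2,"az": 0.1645,"grip": 1},
    {"dx": 0.97,"dy": -0.44,"dz": 0.2,"az": 0.1645,"grip": 1},
    {"dx": 0.97,"dy": -0.44,"dz": 0.2,"az": 0.1645,"grip": 1},
    {"dx": 0.97,"dy": -0.44,"dz": 0.2,"az": 0.1645,"grip": 1},
    {"dx": 0.97,"dy": -0.44,"dz": 0.2,"az": 0.1645,"grip": 1},
    {"dx": 0.97,"dy": -0.44,"dz": 0.2,"az": 0.1645,"grip": 1},
    {"dx": 0.97,"dy": -0.44,"dz": 0.2,"az": 0.1645,"grip": 1},
    {"dx": 0.97,"dy": -0.44,"dz": 0.2,"az": 0.1645,"grip": 1},
    {"dx": 0.97,"dy": -0.44,"dz": 0.2,"az": 0.1645,"grip": 1},
    {"dx": 0.97,"dy": -0.44,"dz": 0.2,"az": 0.1645,"grip": 1},
    {"dx": 0.97,"dy": -0.44,"dz": 0.2,"az": 0.1645,"grip": 1},
  ],
  force=60,
)

```text
validation failed for argument at $.pl...
```

```bash
python3 -c "
from h import *
plan((661.2,-184.9,70,-1.3))"
```

```text
t 0.15 P [ 128.5 -534.5  230.9] [-179.9   -0.    13.5] F [-0.3  0.4 -0.3] open 0.999
(661.2, -184.9, 70, -1.3) d [ 1.499  -0.5384  0.4031] a [-7.000e-04 -1.000e-04  1.645e-01]
```

The call was refused as invalid, so I'll try with every field given.

Call:
move_arm(
  plan=[
    {"dx": 0.2,"dy": -0.1,"dz": 0.05,"ax": 0,"ay": 0,"az": 0.16,"grip": 1},
    {"dx": 0.4,"dy": -0.2,"dz": 0.1,"ax": 0,"ay": 0,"az": 0.16,"grip": 1},
  ],
  force=60,
)

```text
time: 0.32
position: [188.7, -483.9, 212.8]
tcp_rot: [-179.9, -0.0, -0.9]
wrist_force: [1.2, -0.4, -0.1]
opening: 1.001
```

```bash
python3 -c "
from h import *
plan((580,-250,100,-1.3))"
```

```text
t 0.32 P [ 188.7 -483.9  212.8] [-179.9   -0.    -0.9] F [ 1.2 -0.4 -0.1] open 1.001
(580, -250, 100, -1.3) d [ 0.9689 -0.5996  0.2827] a [-0.0006 -0.      0.0045]
```

Call:
move_arm(
  plan=[
    {"dx": 0.97,"dy": -0.6,"dz": 0.28,"ax": 0,"ay": 0,"az": 0.004,"grip": 1},
    {"dx": 0.97,"dy": -0.6,"dz": 0.28,"ax": 0,"ay": 0,"az": 0.004,"grip": 1},
    {"dx": 0.97,"dy": -0.6,"dz": 0.28,"ax": 0,"ay": 0,"az": 0.004,"grip": 1},
    {"dx": 0.97,"dy": -0.6,"dz": 0.28,"ax": 0,"ay": 0,"az": 0.004,"grip": 1},
    {"dx": 0.97,"dy": -0.6,"dz": 0.28,"ax": 0,"ay": 0,"az": 0.004,"grip": 1},
    {"dx": 0.97,"dy": -0.6,"dz": 0.28,"ax": 0,"ay": 0,"az": 0.004,"grip": 1},
    {"dx": 0.97,"dy": -0.6,"dz": 0.28,"ax": 0,"ay": 0,"az": 0.004,"grip": 1},
    {"dx": 0.97,"dy": -0.6,"dz": 0.28,"ax": 0,"ay": 0,"az": 0.004,"grip": 1},
    {"dx": 0.97,"dy": -0.6,"dz": 0.28,"ax": 0,"ay": 0,"az": 0.004,"grip": 1},
    {"dx": 0.97,"dy": -0.6,"dz": 0.28,"ax": 0,"ay": 0,"az": 0.004,"grip": 1},
    {"dx": 0.97,"dy": -0.6,"dz": 0.28,"ax": 0,"ay": 0,"az": 0.004,"grip": 1},
    {"dx": 0.97,"dy": -0.6,"dz": 0.28,"ax": 0,"ay": 0,"az": 0.004,"grip": 1},
  ],
)

```text
time: 1.32
position: [583.5, -246.0, 98.9]
tcp_rot: [-179.8, 0.1, -1.0]
wrist_force: [-0.8, 0.5, 0.1]
opening: 0.999
```

```bash
python3 -c "
from h import *
plan((661.2,-184.9,80,-1.3),(661.2,-184.9,2,-1.3))"
```

```text
t 1.32 P [ 583.5 -246.    98.9] [-1.798e+02  1.000e-01 -1.000e+00] F [-0.8  0.5  0.1] open 0.999
(661.2, -184.9, 80, -1.3) d [ 0.1914 -0.1561  0.0475] a [-0.0019  0.0007  0.003 ]
(661.2, -184.9, 2, -1.3) d [ 0.1916 -0.1555  0.2425] a [-0.0019  0.0007  0.003 ]
```

Call:
move_arm(
  plan=[
    {"dx": 0.191,"dy": -0.156,"dz": 0.05,"ax": 0,"ay": 0,"az": 0.003,"grip": 1},
    {"dx": 0.191,"dy": -0.156,"dz": 0.05,"ax": 0,"ay": 0,"az": 0.003,"grip": 1},
    {"dx": 0.191,"dy": -0.156,"dz": 0.05,"ax": 0,"ay": 0,"az": 0.003,"grip": 1},
    {"dx": 0.191,"dy": -0.156,"dz": 0.05,"ax": 0,"ay": 0,"az": 0.003,"grip": 1},
    {"dx": 0.191,"dy": -0.156,"dz": 0.08,"ax": 0,"ay": 0,"az": 0.003,"grip": 1},
    {"dx": 0.191,"dy": -0.156,"dz": 0.12,"ax": 0,"ay": 0,"az": 0.003,"grip": 1},
    {"dx": 0.191,"dy": -0.156,"dz": 0.16,"ax": 0,"ay": 0,"az": 0.003,"grip": 1},
    {"dx": 0.191,"dy": -0.156,"dz": 0.2,"ax": 0,"ay": 0,"az": 0.003,"grip": 1},
    {"dx": 0.191,"dy": -0.156,"dz": 0.225,"ax": 0,"ay": 0,"az": 0.003,"grip": 1},
    {"dx": 0.191,"dy": -0.156,"dz": 0.24,"ax": 0,"ay": 0,"az": 0.003,"grip": 1},
    {"dx": 0.191,"dy": -0.156,"dz": 0.24,"ax": 0,"ay": 0,"az": 0.003,"grip": 1},
    {"dx": 0.191,"dy": -0.156,"dz": 0.24,"ax": 0,"ay": 0,"az": 0.003,"grip": 1},
  ],
)

```text
time: 2.32
position: [660.9, -185.2, 3.3]
tcp_rot: [-179.8, 0.0, -1.3]
wrist_force: [0.3, 1.5, 0.2]
opening: 1.001
```

```bash
python3 - <<'E'
from h import *
plan((661.2,-184.9,2,-1.3))
cv2.imwrite("pics/s1.png",cv2.resize(arm.snapshot("side")["img"][100:240,240:460],None,fx=3,fy=3))
E
```

```text
t 2.32 P [ 660.9 -185.2    3.3] [-179.8    0.    -1.3] F [0.3 1.5 0.2] open 1.001
(661.2, -184.9, 2, -1.3) d [ 0.0008 -0.0009  0.0033] a [-0.0018  0.0005 -0.0004]
```

View pics/s1.png

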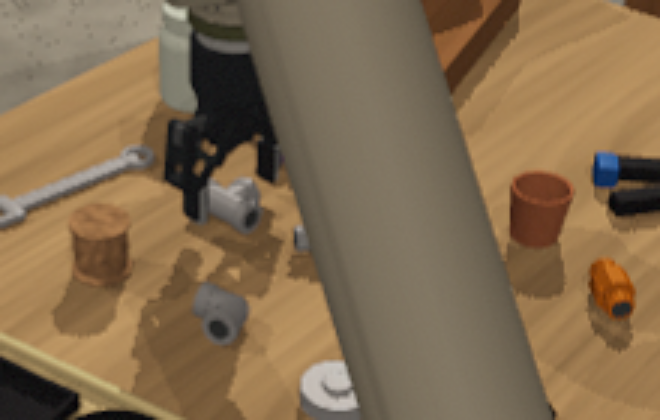

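The fingers straddle the tee, with the left finger beside it at (200,200) and its tip a little above the table. Now close.

Call:
move_arm(
  plan=[
    {"dx": 0,"dy": 0,"dz": 0.003,"ax": 0,"ay": 0,"az": 0,"grip": -1},
    {"dx": 0,"dy": 0,"dz": 0.003,"ax": 0,"ay": 0,"az": 0,"grip": -1},
    {"dx": 0,"dy": 0,"dz": 0.003,"ax": 0,"ay": 0,"az": 0,"grip": -1},
    {"dx": 0,"dy": 0,"dz": 0.003,"ax": 0,"ay": 0,"az": 0,"grip": -1},
    {"dx": 0,"dy": 0,"dz": 0.003,"ax": 0,"ay": 0,"az": 0,"grip": -1},
    {"dx": 0,"dy": 0,"dz": 0.003,"ax": 0,"ay": 0,"az": 0,"grip": -1},
    {"dx": 0,"dy": 0,"dz": 0.003,"ax": 0,"ay": 0,"az": 0,"grip": -1},
    {"dx": 0,"dy": 0,"dz": 0.003,"ax": 0,"ay": 0,"az": 0,"grip": -1},
    {"dx": 0,"dy": 0,"dz": 0.003,"ax": 0,"ay": 0,"az": 0,"grip": -1},
    {"dx": 0,"dy": 0,"dz": 0.003,"ax": 0,"ay": 0,"az": 0,"grip": -1},
  ],
  force=60,
)

```text
time: 3.2
position: [661.6, -185.5, 3.4]
tcp_rot: [-179.9, -0.1, -1.3]
wrist_force: [-1.2, -2.1, 4.6]
opening: 0.491
```

```bash
python3 - <<'E'
from h import *
plan((661,-185,100,-1.3),(580,70,100,8))
E
```

```text
t 3.2 P [ 661.6 -185.5    3.4] [-1.799e+02 -1.000e-01 -1.300e+00] F [-1.2 -2.1  4.6] open 0.491
(661, -185, 100, -1.3) d [-0.0011 -0.0017 -0.2415] a [-0.001  -0.0009 -0.0003]
(580, 70, 100, 8) d [-0.2183 -0.6343 -0.2408] a [-0.001  -0.001  -0.1036]
```

Opening is 0.49, about 42 mm, so the tee is held. Lift and carry it.

Call:
move_arm(
  plan=[
    {"dx": 0,"dy": 0,"dz": -0.1,"ax": 0,"ay": 0,"az": 0,"grip": -1},
    {"dx": 0,"dy": 0,"dz": -0.2,"ax": 0,"ay": 0,"az": 0,"grip": -1},
    {"dx": 0,"dy": 0,"dz": -0.24,"ax": 0,"ay": 0,"az": 0,"grip": -1},
    {"dx": -0.02,"dy": -0.06,"dz": -0.24,"ax": 0,"ay": 0,"az": -0.02,"grip": -1},
    {"dx": -0.05,"dy": -0.15,"dz": -0.24,"ax": 0,"ay": 0,"az": -0.05,"grip": -1},
    {"dx": -0.08,"dy": -0.24,"dz": -0.24,"ax": 0,"ay": 0,"az": -0.08,"grip": -1},
    {"dx": -0.11,"dy": -0.33,"dz": -0.24,"ax": 0,"ay": 0,"az": -0.1,"grip": -1},
    {"dx": -0.14,"dy": -0.42,"dz": -0.24,"ax": 0,"ay": 0,"az": -0.1,"grip": -1},
    {"dx": -0.17,"dy": -0.51,"dz": -0.24,"ax": 0,"ay": 0,"az": -0.1,"grip": -1},
    {"dx": -0.2,"dy": -0.59,"dz": -0.24,"ax": 0,"ay": 0,"az": -0.1,"grip": -1},
    {"dx": -0.22,"dy": -0.63,"dz": -0.24,"ax": 0,"ay": 0,"az": -0.1,"grip": -1},
    {"dx": -0.22,"dy": -0.63,"dz": -0.24,"ax": 0,"ay": 0,"az": -0.1,"grip": -1},
  ],
)

```text
time: 4.2
position: [577.1, 72.0, 99.2]
tcp_rot: [-179.8, 0.0, 7.9]
wrist_force: [-0.1, 0.3, -1.3]
opening: 0.489
```

```bash
python3 - <<'E'
from h import *
plan((601.7,250,100,8),(601.7,250,45,8),(601.7,250,16,8))
E
```

```text
t 4.2 P [577.1  72.   99.2] [-179.8    0.     7.9] F [-0.1  0.3 -1.3] open 0.489
(601.7, 250, 100, 8) d [ 0.1222 -0.4323 -0.0007] a [-0.0018  0.0005 -0.001 ]
(601.7, 250, 45, 8) d [ 0.1223 -0.4319  0.1368] a [-0.0018  0.0005 -0.001 ]
(601.7, 250, 16, 8) d [ 0.1223 -0.4317  0.2093] a [-0.0018  0.0005 -0.001 ]
```

Call:
move_arm(
  plan=[
    {"dx": 0.03,"dy": -0.09,"dz": 0,"ax": 0,"ay": 0,"az": 0,"grip": -1},
    {"dx": 0.05,"dy": -0.18,"dz": 0,"ax": 0,"ay": 0,"az": 0,"grip": -1},
    {"dx": 0.08,"dy": -0.27,"dz": 0,"ax": 0,"ay": 0,"az": 0,"grip": -1},
    {"dx": 0.1,"dy": -0.36,"dz": 0,"ax": 0,"ay": 0,"az": 0,"grip": -1},
    {"dx": 0.122,"dy": -0.432,"dz": 0,"ax": 0,"ay": 0,"az": 0,"grip": -1},
    {"dx": 0.122,"dy": -0.432,"dz": 0,"ax": 0,"ay": 0,"az": 0,"grip": -1},
    {"dx": 0.122,"dy": -0.432,"dz": 0.06,"ax": 0,"ay": 0,"az": 0,"grip": -1},
    {"dx": 0.122,"dy": -0.432,"dz": 0.12,"ax": 0,"ay": 0,"az": 0,"grip": -1},
    {"dx": 0.122,"dy": -0.432,"dz": 0.16,"ax": 0,"ay": 0,"az": 0,"grip": -1},
    {"dx": 0.122,"dy": -0.432,"dz": 0.185,"ax": 0,"ay": 0,"az": 0,"grip": -1},
    {"dx": 0.122,"dy": -0.432,"dz": 0.195,"ax": 0,"ay": 0,"az": 0,"grip": -1},
    {"dx": 0.122,"dy": -0.432,"dz": 0.195,"ax": 0,"ay": 0,"az": 0,"grip": -1},
  ],
)

```text
time: 5.2
position: [601.5, 249.6, 21.0]
tcp_rot: [-179.8, 0.1, 7.9]
wrist_force: [-0.3, -0.0, -1.4]
opening: 0.486
```

```bash
python3 - <<'E'
from h import *
plan((601.7,250,16,8))
E
```

```text
t 5.2 P [601.5 249.6  21. ] [-1.798e+02  1.000e-01  7.900e+00] F [-0.3 -0.  -1.4] open 0.486
(601.7, 250, 16, 8) d [ 0.0006 -0.0008  0.0124] a [-0.0018  0.0014 -0.0013]
```

Call:
move_arm(
  plan=[
    {"dx": 0,"dy": 0,"dz": 0.006,"ax": 0,"ay": 0,"az": 0,"grip": -1},
    {"dx": 0,"dy": 0,"dz": 0.013,"ax": 0,"ay": 0,"az": 0,"grip": -1},
    {"dx": 0,"dy": 0,"dz": 0.013,"ax": 0,"ay": 0,"az": 0,"grip": -1},
    {"dx": 0,"dy": 0,"dz": 0.013,"ax": 0,"ay": 0,"az": 0,"grip": 0.36},
    {"dx": 0,"dy": 0,"dz": 0.013,"ax": 0,"ay": 0,"az": 0,"grip": 0.36},
    {"dx": 0,"dy": 0,"dz": 0.013,"ax": 0,"ay": 0,"az": 0,"grip": 0.36},
    {"dx": 0,"dy": 0,"dz": 0.013,"ax": 0,"ay": 0,"az": 0,"grip": 0.36},
    {"dx": 0,"dy": 0,"dz": 0.013,"ax": 0,"ay": 0,"az": 0,"grip": 0.36},
    {"dx": 0,"dy": 0,"dz": 0.013,"ax": 0,"ay": 0,"az": 0,"grip": 0.36},
  ],
)

```text
time: 5.95
position: [601.6, 249.7, 15.9]
tcp_rot: [-179.8, 0.1, 7.9]
wrist_force: [-0.8, 0.0, -0.1]
opening: 0.677
```

```bash
python3 - <<'E'
from h import *
plan((601.7,250,110,8),(590,0,110,49))
E
```

```text
t 5.95 P [601.6 249.7  15.9] [-1.798e+02  1.000e-01  7.900e+00] F [-0.8  0.  -0.1] open 0.677
(601.7, 250, 110, 8) d [ 0.     -0.0014 -0.2352] a [-0.0018  0.0012 -0.0013]
(590, 0, 110, 49) d [-0.1147  0.6137 -0.2366] a [-0.0021  0.0005 -0.4568]
```

Now lift and head towards the nipple.

Call:
move_arm(
  plan=[
    {"dx": 0,"dy": 0,"dz": -0.06,"ax": 0,"ay": 0,"az": 0,"grip": 0.36},
    {"dx": 0,"dy": 0,"dz": -0.15,"ax": 0,"ay": 0,"az": 0,"grip": 0.36},
    {"dx": 0,"dy": 0,"dz": -0.23,"ax": 0,"ay": 0,"az": 0,"grip": 1},
    {"dx": -0.02,"dy": 0.07,"dz": -0.23,"ax": 0,"ay": 0,"az": -0.07,"grip": 1},
    {"dx": -0.03,"dy": 0.15,"dz": -0.23,"ax": 0,"ay": 0,"az": -0.14,"grip": 1},
    {"dx": -0.05,"dy": 0.24,"dz": -0.23,"ax": 0,"ay": 0,"az": -0.21,"grip": 1},
    {"dx": -0.06,"dy": 0.33,"dz": -0.23,"ax": 0,"ay": 0,"az": -0.28,"grip": 1},
    {"dx": -0.08,"dy": 0.42,"dz": -0.23,"ax": 0,"ay": 0,"az": -0.35,"grip": 1},
    {"dx": -0.1,"dy": 0.51,"dz": -0.23,"ax": 0,"ay": 0,"az": -0.42,"grip": 1},
    {"dx": -0.115,"dy": 0.6,"dz": -0.23,"ax": 0,"ay": 0,"az": -0.456,"grip": 1},
    {"dx": -0.115,"dy": 0.614,"dz": -0.23,"ax": 0,"ay": 0,"az": -0.456,"grip": 1},
    {"dx": -0.115,"dy": 0.614,"dz": -0.23,"ax": 0,"ay": 0,"az": -0.456,"grip": 1},
  ],
)

```text
time: 6.95
position: [590.1, -2.3, 107.4]
tcp_rot: [-179.8, -0.0, 48.7]
wrist_force: [0.6, 0.8, -0.7]
opening: 0.996
```

```bash
python3 - <<'E'
from h import *
plan((565,-198,80,48.9),(565,-198,3,48.9))
cv2.imwrite("pics/t2.png",cv2.resize(arm.snapshot("top")["img"][100:260,140:300],None,fx=3,fy=3))
E
```

```text
t 6.95 P [590.1  -2.3 107.4] [-179.8   -0.    48.7] F [ 0.6  0.8 -0.7] open 0.996
(565, -198, 80, 48.9) d [-0.4089  0.2763  0.0675] a [-0.0019 -0.0003 -0.0024]
(565, -198, 3, 48.9) d [-0.409   0.2768  0.26  ] a [-0.0019 -0.0003 -0.0024]
```

View pics/t2.png

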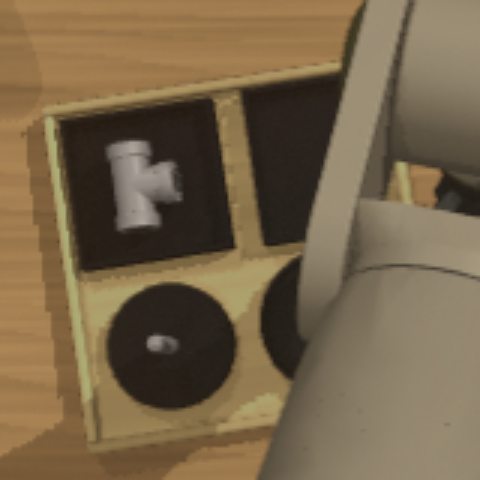

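The tee lies flat in the middle of the square tray (crop 140,185). On to the nipple.

Call:
move_arm(
  plan=[
    {"dx": -0.08,"dy": 0.05,"dz": 0.02,"ax": 0,"ay": 0,"az": 0,"grip": 1},
    {"dx": -0.16,"dy": 0.1,"dz": 0.04,"ax": 0,"ay": 0,"az": 0,"grip": 1},
    {"dx": -0.24,"dy": 0.16,"dz": 0.06,"ax": 0,"ay": 0,"az": 0,"grip": 1},
    {"dx": -0.32,"dy": 0.22,"dz": 0.068,"ax": 0,"ay": 0,"az": 0,"grip": 1},
    {"dx": -0.409,"dy": 0.277,"dz": 0.068,"ax": 0,"ay": 0,"az": -0.002,"grip": 1},
    {"dx": -0.409,"dy": 0.277,"dz": 0.068,"ax": 0,"ay": 0,"az": -0.002,"grip": 1},
    {"dx": -0.409,"dy": 0.277,"dz": 0.12,"ax": 0,"ay": 0,"az": -0.002,"grip": 1},
    {"dx": -0.409,"dy": 0.277,"dz": 0.17,"ax": 0,"ay": 0,"az": -0.002,"grip": 1},
    {"dx": -0.409,"dy": 0.277,"dz": 0.22,"ax": 0,"ay": 0,"az": -0.002,"grip": 1},
    {"dx": -0.409,"dy": 0.277,"dz": 0.25,"ax": 0,"ay": 0,"az": -0.002,"grip": 1},
    {"dx": -0.409,"dy": 0.277,"dz": 0.26,"ax": 0,"ay": 0,"az": -0.002,"grip": 1},
    {"dx": -0.409,"dy": 0.277,"dz": 0.26,"ax": 0,"ay": 0,"az": -0.002,"grip": 1},
  ],
)

```text
time: 8.0
position: [565.4, -194.6, 2.1]
tcp_rot: [-179.7, -0.0, 49.0]
wrist_force: [0.9, -0.2, 0.3]
opening: 0.998
```

```bash
python3 - <<'E'
from h import *
plan((565,-198,3,48.9))
E
```

```text
t 8.0 P [ 565.4 -194.6    2.1] [-179.7   -0.    49. ] F [ 0.9 -0.2  0.3] open 0.998
(565, -198, 3, 48.9) d [-0.007   0.0047 -0.0023] a [-0.0033 -0.0004  0.0014]
```

Call:
move_arm(
  plan=[
    {"dx": -0.007,"dy": 0.005,"dz": -0.003,"ax": -0.003,"ay": 0,"az": 0,"grip": 1},
    {"dx": -0.007,"dy": 0.005,"dz": -0.003,"ax": -0.003,"ay": 0,"az": 0,"grip": 1},
    {"dx": -0.007,"dy": 0.005,"dz": -0.003,"ax": -0.003,"ay": 0,"az": 0,"grip": -1},
    {"dx": -0.007,"dy": 0.005,"dz": -0.003,"ax": -0.003,"ay": 0,"az": 0,"grip": -1},
    {"dx": -0.007,"dy": 0.005,"dz": -0.003,"ax": -0.003,"ay": 0,"az": 0,"grip": -1},
    {"dx": -0.007,"dy": 0.005,"dz": -0.003,"ax": -0.003,"ay": 0,"az": 0,"grip": -1},
    {"dx": -0.007,"dy": 0.005,"dz": -0.003,"ax": -0.003,"ay": 0,"az": 0,"grip": -1},
    {"dx": -0.007,"dy": 0.005,"dz": -0.003,"ax": -0.003,"ay": 0,"az": 0,"grip": -1},
    {"dx": -0.007,"dy": 0.005,"dz": -0.003,"ax": -0.003,"ay": 0,"az": 0,"grip": -1},
    {"dx": -0.007,"dy": 0.005,"dz": -0.003,"ax": -0.003,"ay": 0,"az": 0,"grip": -1},
    {"dx": -0.007,"dy": 0.005,"dz": -0.003,"ax": -0.003,"ay": 0,"az": 0,"grip": -1},
    {"dx": -0.007,"dy": 0.005,"dz": -0.003,"ax": -0.003,"ay": 0,"az": 0,"grip": -1},
  ],
)

```text
time: 9.0
position: [565.3, -198.2, 3.7]
tcp_rot: [180.0, -0.0, 49.0]
wrist_force: [-0.8, 1.4, 6.0]
opening: 0.336
```

```bash
python3 - <<'E'
from h import *
plan((575,0,100,98))
E
```

```text
t 9.0 P [ 565.3 -198.2    3.7] [180.  -0.  49.] F [-0.8  1.4  6. ] open 0.336
(575, 0, 100, 98) d [ 0.3902 -0.3065 -0.2404] a [ 3.000e-04 -3.000e-04 -5.442e-01]
```

Call:
move_arm(
  plan=[
    {"dx": 0,"dy": 0,"dz": -0.1,"ax": 0,"ay": 0,"az": 0,"grip": -1},
    {"dx": 0,"dy": 0,"dz": -0.19,"ax": 0,"ay": 0,"az": 0,"grip": -1},
    {"dx": 0,"dy": 0,"dz": -0.24,"ax": 0,"ay": 0,"az": 0,"grip": -1},
    {"dx": 0.05,"dy": -0.04,"dz": -0.24,"ax": 0,"ay": 0,"az": -0.07,"grip": -1},
    {"dx": 0.1,"dy": -0.08,"dz": -0.24,"ax": 0,"ay": 0,"az": -0.14,"grip": -1},
    {"dx": 0.16,"dy": -0.13,"dz": -0.24,"ax": 0,"ay": 0,"az": -0.21,"grip": -1},
    {"dx": 0.22,"dy": -0.17,"dz": -0.24,"ax": 0,"ay": 0,"az": -0.28,"grip": -1},
    {"dx": 0.28,"dy": -0.22,"dz": -0.24,"ax": 0,"ay": 0,"az": -0.35,"grip": -1},
    {"dx": 0.34,"dy": -0.26,"dz": -0.24,"ax": 0,"ay": 0,"az": -0.42,"grip": -1},
    {"dx": 0.39,"dy": -0.306,"dz": -0.24,"ax": 0,"ay": 0,"az": -0.49,"grip": -1},
    {"dx": 0.39,"dy": -0.306,"dz": -0.24,"ax": 0,"ay": 0,"az": -0.544,"grip": -1},
    {"dx": 0.39,"dy": -0.306,"dz": -0.24,"ax": 0,"ay": 0,"az": -0.544,"grip": -1},
  ],
)

```text
time: 10.0
position: [574.7, 1.3, 99.4]
tcp_rot: [-180.0, -0.0, 98.3]
wrist_force: [0.4, -0.1, -2.0]
opening: 0.334
```

```bash
python3 - <<'E'
from h import *
plan((618.5,135.4,100,98),(618.5,135.4,21,98))
E
```

```text
t 10.0 P [574.7   1.3  99.4] [-180.    -0.    98.3] F [ 0.4 -0.1 -2. ] open 0.334
(618.5, 135.4, 100, 98) d [ 0.316   0.1567 -0.0015] a [-0.0003 -0.0004  0.0032]
(618.5, 135.4, 21, 98) d [0.3159 0.1568 0.196 ] a [-0.0003 -0.0004  0.0032]
```

Call:
move_arm(
  plan=[
    {"dx": 0.08,"dy": 0.04,"dz": 0,"ax": 0,"ay": 0,"az": 0,"grip": -1},
    {"dx": 0.16,"dy": 0.08,"dz": 0,"ax": 0,"ay": 0,"az": 0,"grip": -1},
    {"dx": 0.24,"dy": 0.12,"dz": 0,"ax": 0,"ay": 0,"az": 0,"grip": -1},
    {"dx": 0.316,"dy": 0.157,"dz": 0,"ax": 0,"ay": 0,"az": 0,"grip": -1},
    {"dx": 0.316,"dy": 0.157,"dz": 0,"ax": 0,"ay": 0,"az": 0,"grip": -1},
    {"dx": 0.316,"dy": 0.157,"dz": 0,"ax": 0,"ay": 0,"az": 0,"grip": -1},
    {"dx": 0.316,"dy": 0.157,"dz": 0.06,"ax": 0,"ay": 0,"az": 0,"grip": -1},
    {"dx": 0.316,"dy": 0.157,"dz": 0.12,"ax": 0,"ay": 0,"az": 0,"grip": -1},
    {"dx": 0.316,"dy": 0.157,"dz": 0.16,"ax": 0,"ay": 0,"az": 0,"grip": -1},
    {"dx": 0.316,"dy": 0.157,"dz": 0.185,"ax": 0,"ay": 0,"az": 0,"grip": -1},
    {"dx": 0.316,"dy": 0.157,"dz": 0.195,"ax": 0,"ay": 0,"az": 0,"grip": -1},
    {"dx": 0.316,"dy": 0.157,"dz": 0.195,"ax": 0,"ay": 0,"az": 0,"grip": -1},
  ],
)

```text
time: 11.0
position: [618.5, 134.4, 20.9]
tcp_rot: [-179.9, -0.0, 98.2]
wrist_force: [0.5, 0.0, -0.3]
opening: 0.333
```

```bash
python3 - <<'E'
from h import *
plan((618.5,135.4,16.2,98))
E
```

```text
t 11.0 P [618.5 134.4  20.9] [-179.9   -0.    98.2] F [ 0.5  0.  -0.3] open 0.333
(618.5, 135.4, 16.2, 98) d [0.0024 0.0004 0.0117] a [-0.001  -0.0004  0.0019]
```

Call:
move_arm(
  plan=[
    {"dx": 0,"dy": 0,"dz": 0.006,"ax": 0,"ay": 0,"az": 0,"grip": -1},
    {"dx": 0,"dy": 0,"dz": 0.012,"ax": 0,"ay": 0,"az": 0,"grip": -1},
    {"dx": 0,"dy": 0,"dz": 0.012,"ax": 0,"ay": 0,"az": 0,"grip": -1},
    {"dx": 0,"dy": 0,"dz": 0.012,"ax": 0,"ay": 0,"az": 0,"grip": 0.18},
    {"dx": 0,"dy": 0,"dz": 0.012,"ax": 0,"ay": 0,"az": 0,"grip": 0.18},
    {"dx": 0,"dy": 0,"dz": 0.012,"ax": 0,"ay": 0,"az": 0,"grip": 0.18},
    {"dx": 0,"dy": 0,"dz": 0.012,"ax": 0,"ay": 0,"az": 0,"grip": 0.18},
    {"dx": 0,"dy": 0,"dz": 0.012,"ax": 0,"ay": 0,"az": 0,"grip": 0.18},
    {"dx": 0,"dy": 0,"dz": 0.012,"ax": 0,"ay": 0,"az": 0,"grip": 0.18},
  ],
)

```text
time: 11.75
position: [618.5, 134.5, 16.2]
tcp_rot: [-179.9, -0.0, 98.2]
wrist_force: [-0.6, 0.5, -0.1]
opening: 0.586
```

```bash
python3 - <<'E'
from h import *
plan((618.5,135.4,110,98),(565,-64,110,105))
E
```

```text
t 11.75 P [618.5 134.5  16.2] [-179.9   -0.    98.2] F [-0.6  0.5 -0.1] open 0.586
(618.5, 135.4, 110, 98) d [ 0.0024 -0.     -0.2345] a [-0.0009 -0.0004  0.002 ]
(565, -64, 110, 105) d [-0.472  -0.2033 -0.2345] a [-0.0009 -0.0004 -0.0758]
```

Call:
move_arm(
  plan=[
    {"dx": 0,"dy": 0,"dz": -0.06,"ax": 0,"ay": 0,"az": 0,"grip": 0.18},
    {"dx": 0,"dy": 0,"dz": -0.15,"ax": 0,"ay": 0,"az": 0,"grip": 0.18},
    {"dx": 0,"dy": 0,"dz": -0.23,"ax": 0,"ay": 0,"az": 0,"grip": 1},
    {"dx": -0.08,"dy": -0.03,"dz": -0.23,"ax": 0,"ay": 0,"az": -0.02,"grip": 1},
    {"dx": -0.16,"dy": -0.06,"dz": -0.23,"ax": 0,"ay": 0,"az": -0.04,"grip": 1},
    {"dx": -0.24,"dy": -0.1,"dz": -0.23,"ax": 0,"ay": 0,"az": -0.06,"grip": 1},
    {"dx": -0.32,"dy": -0.14,"dz": -0.22,"ax": 0,"ay": 0,"az": -0.075,"grip": 1},
    {"dx": -0.4,"dy": -0.18,"dz": -0.2,"ax": 0,"ay": 0,"az": -0.075,"grip": 1},
    {"dx": -0.472,"dy": -0.203,"dz": -0.18,"ax": 0,"ay": 0,"az": -0.075,"grip": 1},
    {"dx": -0.472,"dy": -0.203,"dz": -0.16,"ax": 0,"ay": 0,"az": -0.075,"grip": 1},
    {"dx": -0.472,"dy": -0.203,"dz": -0.15,"ax": 0,"ay": 0,"az": -0.075,"grip": 1},
    {"dx": -0.472,"dy": -0.203,"dz": -0.15,"ax": 0,"ay": 0,"az": -0.075,"grip": 1},
  ],
)

```text
time: 12.75
position: [564.7, -63.5, 75.4]
tcp_rot: [-179.8, -0.1, 104.9]
wrist_force: [0.5, -0.2, -0.6]
opening: 1.001
```

```bash
python3 - <<'E'
from h import *
plan((565,-64,3,105))
E
```

```text
t 12.75 P [564.7 -63.5  75.4] [-1.798e+02 -1.000e-01  1.049e+02] F [ 0.5 -0.2 -0.6] open 1.001
(565, -64, 3, 105) d [-0.0017  0.0008  0.1811] a [-0.0017 -0.0012 -0.0009]
```

Call:
move_arm(
  plan=[
    {"dx": -0.001,"dy": 0,"dz": 0.06,"ax": 0,"ay": 0,"az": 0,"grip": 1},
    {"dx": -0.001,"dy": 0,"dz": 0.12,"ax": 0,"ay": 0,"az": 0,"grip": 1},
    {"dx": -0.001,"dy": 0,"dz": 0.16,"ax": 0,"ay": 0,"az": 0,"grip": 1},
    {"dx": -0.001,"dy": 0,"dz": 0.18,"ax": 0,"ay": 0,"az": 0,"grip": 1},
    {"dx": -0.001,"dy": 0,"dz": 0.18,"ax": 0,"ay": 0,"az": 0,"grip": 1},
    {"dx": -0.001,"dy": 0,"dz": 0.18,"ax": 0,"ay": 0,"az": 0,"grip": -1},
    {"dx": -0.001,"dy": 0,"dz": 0.18,"ax": 0,"ay": 0,"az": 0,"grip": -1},
    {"dx": -0.001,"dy": 0,"dz": 0.18,"ax": 0,"ay": 0,"az": 0,"grip": -1},
    {"dx": -0.001,"dy": 0,"dz": 0.18,"ax": 0,"ay": 0,"az": 0,"grip": -1},
    {"dx": -0.001,"dy": 0,"dz": 0.18,"ax": 0,"ay": 0,"az": 0,"grip": -1},
    {"dx": -0.001,"dy": 0,"dz": 0.18,"ax": 0,"ay": 0,"az": 0,"grip": -1},
    {"dx": -0.001,"dy": 0,"dz": 0.18,"ax": 0,"ay": 0,"az": 0,"grip": -1},
  ],
)

```text
time: 13.75
position: [565.0, -63.9, 4.9]
tcp_rot: [-179.9, -0.1, 104.9]
wrist_force: [-2.1, 1.1, 8.0]
opening: 0.486
```

```bash
python3 - <<'E'
from h import *
plan((505,120,100,105))
E
```

```text
t 13.75 P [565.  -63.9   4.9] [-1.799e+02 -1.000e-01  1.049e+02] F [-2.1  1.1  8. ] open 0.486
(505, 120, 100, 105) d [ 0.483  -0.027  -0.2373] a [-0.0007 -0.0006 -0.0009]
```

Call:
move_arm(
  plan=[
    {"dx": 0,"dy": 0,"dz": -0.1,"ax": 0,"ay": 0,"az": 0,"grip": -1},
    {"dx": 0,"dy": 0,"dz": -0.19,"ax": 0,"ay": 0,"az": 0,"grip": -1},
    {"dx": 0,"dy": 0,"dz": -0.23,"ax": 0,"ay": 0,"az": 0,"grip": -1},
    {"dx": 0.08,"dy": -0.005,"dz": -0.235,"ax": 0,"ay": 0,"az": 0,"grip": -1},
    {"dx": 0.16,"dy": -0.01,"dz": -0.235,"ax": 0,"ay": 0,"az": 0,"grip": -1},
    {"dx": 0.24,"dy": -0.015,"dz": -0.235,"ax": 0,"ay": 0,"az": 0,"grip": -1},
    {"dx": 0.32,"dy": -0.02,"dz": -0.235,"ax": 0,"ay": 0,"az": 0,"grip": -1},
    {"dx": 0.4,"dy": -0.025,"dz": -0.235,"ax": 0,"ay": 0,"az": 0,"grip": -1},
    {"dx": 0.48,"dy": -0.025,"dz": -0.2,"ax": 0,"ay": 0,"az": 0,"grip": -1},
    {"dx": 0.482,"dy": -0.025,"dz": -0.16,"ax": 0,"ay": 0,"az": 0,"grip": -1},
    {"dx": 0.482,"dy": -0.025,"dz": -0.13,"ax": 0,"ay": 0,"az": 0,"grip": -1},
    {"dx": 0.482,"dy": -0.025,"dz": -0.13,"ax": 0,"ay": 0,"az": 0,"grip": -1},
  ],
)

```text
time: 14.75
position: [504.6, 120.4, 55.6]
tcp_rot: [-179.8, -0.1, 105.0]
wrist_force: [-2.1, -0.4, -0.8]
opening: 0.486
```

```bash
python3 - <<'E'
from h import *
plan((503.7,119.8,17.5,105))
E
```

```text
t 14.75 P [504.6 120.4  55.6] [-1.798e+02 -1.000e-01  1.050e+02] F [-2.1 -0.4 -0.8] open 0.486
(503.7, 119.8, 17.5, 105) d [-0.001  -0.002   0.0954] a [-0.0027 -0.0011 -0.0002]
```

Call:
move_arm(
  plan=[
    {"dx": -0.001,"dy": -0.002,"dz": 0.04,"ax": 0,"ay": 0,"az": 0,"grip": -1},
    {"dx": -0.001,"dy": -0.002,"dz": 0.07,"ax": 0,"ay": 0,"az": 0,"grip": -1},
    {"dx": -0.001,"dy": -0.002,"dz": 0.085,"ax": 0,"ay": 0,"az": 0,"grip": -1},
    {"dx": -0.001,"dy": -0.002,"dz": 0.092,"ax": 0,"ay": 0,"az": 0,"grip": -1},
    {"dx": -0.001,"dy": -0.002,"dz": 0.096,"ax": 0,"ay": 0,"az": 0,"grip": -1},
    {"dx": -0.001,"dy": -0.002,"dz": 0.096,"ax": 0,"ay": 0,"az": 0,"grip": -1},
    {"dx": -0.001,"dy": -0.002,"dz": 0.096,"ax": 0,"ay": 0,"az": 0,"grip": 0.27},
    {"dx": -0.001,"dy": -0.002,"dz": 0.096,"ax": 0,"ay": 0,"az": 0,"grip": 0.27},
    {"dx": -0.001,"dy": -0.002,"dz": 0.096,"ax": 0,"ay": 0,"az": 0,"grip": 0.27},
    {"dx": -0.001,"dy": -0.002,"dz": 0.096,"ax": 0,"ay": 0,"az": 0,"grip": 0.27},
    {"dx": -0.001,"dy": -0.002,"dz": 0.096,"ax": 0,"ay": 0,"az": 0,"grip": 0.27},
  ],
)

```text
time: 15.67
position: [503.8, 119.8, 17.5]
tcp_rot: [-179.8, -0.1, 105.0]
wrist_force: [0.9, -0.2, 0.1]
opening: 0.633
```

```bash
python3 - <<'E'
from h import *
plan((503.7,119.8,110,105),(454.8,-196,80,105))
E
```

```text
t 15.67 P [503.8 119.8  17.5] [-1.798e+02 -1.000e-01  1.050e+02] F [ 0.9 -0.2  0.1] open 0.633
(503.7, 119.8, 110, 105) d [ 0.0004 -0.0011 -0.2313] a [-0.0024 -0.0011 -0.0002]
(454.8, -196, 80, 105) d [-0.7308 -0.323  -0.1563] a [-0.0024 -0.0011 -0.0002]
```

Call:
move_arm(
  plan=[
    {"dx": 0,"dy": 0,"dz": -0.06,"ax": 0,"ay": 0,"az": 0,"grip": 0.27},
    {"dx": 0,"dy": 0,"dz": -0.15,"ax": 0,"ay": 0,"az": 0,"grip": 0.27},
    {"dx": 0,"dy": 0,"dz": -0.23,"ax": 0,"ay": 0,"az": 0,"grip": 1},
    {"dx": -0.08,"dy": -0.03,"dz": -0.23,"ax": 0,"ay": 0,"az": 0,"grip": 1},
    {"dx": -0.17,"dy": -0.07,"dz": -0.23,"ax": 0,"ay": 0,"az": 0,"grip": 1},
    {"dx": -0.26,"dy": -0.11,"dz": -0.23,"ax": 0,"ay": 0,"az": 0,"grip": 1},
    {"dx": -0.35,"dy": -0.15,"dz": -0.23,"ax": 0,"ay": 0,"az": 0,"grip": 1},
    {"dx": -0.44,"dy": -0.19,"dz": -0.23,"ax": 0,"ay": 0,"az": 0,"grip": 1},
    {"dx": -0.53,"dy": -0.23,"dz": -0.23,"ax": 0,"ay": 0,"az": 0,"grip": 1},
    {"dx": -0.62,"dy": -0.27,"dz": -0.23,"ax": 0,"ay": 0,"az": 0,"grip": 1},
    {"dx": -0.7,"dy": -0.31,"dz": -0.23,"ax": 0,"ay": 0,"az": 0,"grip": 1},
    {"dx": -0.73,"dy": -0.323,"dz": -0.2,"ax": 0,"ay": 0,"az": 0,"grip": 1},
  ],
)

```text
time: 16.67
position: [455.0, -200.5, 99.0]
tcp_rot: [-179.9, 0.2, 104.8]
wrist_force: [1.9, 0.7, 0.6]
opening: 1.0
```

```bash
python3 - <<'E'
from h import *
plan((454.8,-196.1,60,105),(454.8,-196.1,2,105))
im=arm.snapshot("top")["img"]
cv2.imwrite("pics/t3.png",cv2.resize(im[90:260,140:380],None,fx=3,fy=3))
E
```

```text
t 16.67 P [ 455.  -200.5   99. ] [-179.9    0.2  104.8] F [1.9 0.7 0.6] open 1.0
(454.8, -196.1, 60, 105) d [0.0109 0.0025 0.0975] a [-0.0008  0.0018 -0.0022]
(454.8, -196.1, 2, 105) d [0.0113 0.0027 0.2425] a [-0.0008  0.0018 -0.0022]
```

View pics/t3.png

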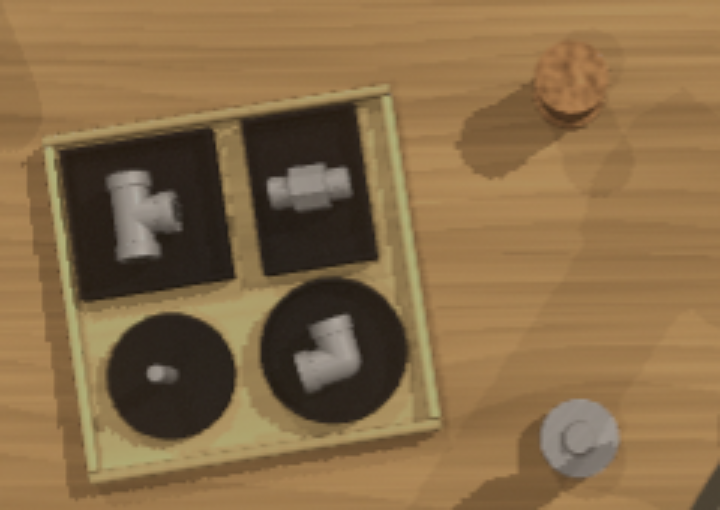

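Tee, nipple (crop 308,187) and elbow (330,350) lie flat in the right trays. Now the ring.

Call:
move_arm(
  plan=[
    {"dx": 0.011,"dy": 0.003,"dz": 0.06,"ax": 0,"ay": 0.002,"az": -0.002,"grip": 1},
    {"dx": 0.011,"dy": 0.003,"dz": 0.1,"ax": 0,"ay": 0.002,"az": -0.002,"grip": 1},
    {"dx": 0.011,"dy": 0.003,"dz": 0.1,"ax": 0,"ay": 0.002,"az": -0.002,"grip": 1},
    {"dx": 0.011,"dy": 0.003,"dz": 0.15,"ax": 0,"ay": 0.002,"az": -0.002,"grip": 1},
    {"dx": 0.011,"dy": 0.003,"dz": 0.2,"ax": 0,"ay": 0.002,"az": -0.002,"grip": 1},
    {"dx": 0.011,"dy": 0.003,"dz": 0.23,"ax": 0,"ay": 0.002,"az": -0.002,"grip": 1},
    {"dx": 0.011,"dy": 0.003,"dz": 0.243,"ax": 0,"ay": 0.002,"az": -0.002,"grip": 1},
    {"dx": 0.011,"dy": 0.003,"dz": 0.245,"ax": 0,"ay": 0.002,"az": -0.002,"grip": 1},
    {"dx": 0.011,"dy": 0.003,"dz": 0.245,"ax": 0,"ay": 0.002,"az": -0.002,"grip": 1},
  ],
)

```text
time: 17.47
position: [454.0, -195.5, -1.3]
tcp_rot: [-179.8, -0.2, 104.9]
wrist_force: [0.2, -0.1, -0.3]
opening: 1.001
```

```bash
python3 - <<'E'
from h import *
plan((454.8,-196.1,1,105))
E
```

```text
t 17.47 P [ 454.  -195.5   -1.3] [-179.8   -0.2  104.9] F [ 0.2 -0.1 -0.3] open 1.001
(454.8, -196.1, 1, 105) d [-0.0021  0.0016 -0.0057] a [-0.0024 -0.0022 -0.0006]
```

Call:
move_arm(
  plan=[
    {"dx": -0.002,"dy": 0.002,"dz": -0.006,"ax": 0,"ay": 0,"az": 0,"grip": 1},
    {"dx": -0.002,"dy": 0.002,"dz": -0.006,"ax": 0,"ay": 0,"az": 0,"grip": 1},
    {"dx": -0.002,"dy": 0.002,"dz": -0.006,"ax": 0,"ay": 0,"az": 0,"grip": -1},
    {"dx": -0.002,"dy": 0.002,"dz": -0.006,"ax": 0,"ay": 0,"az": 0,"grip": -1},
    {"dx": -0.002,"dy": 0.002,"dz": -0.006,"ax": 0,"ay": 0,"az": 0,"grip": -1},
    {"dx": -0.002,"dy": 0.002,"dz": -0.006,"ax": 0,"ay": 0,"az": 0,"grip": -1},
    {"dx": -0.002,"dy": 0.002,"dz": -0.006,"ax": 0,"ay": 0,"az": 0,"grip": -1},
    {"dx": -0.002,"dy": 0.002,"dz": -0.006,"ax": 0,"ay": 0,"az": 0,"grip": -1},
    {"dx": -0.002,"dy": 0.002,"dz": -0.006,"ax": 0,"ay": 0,"az": 0,"grip": -1},
    {"dx": -0.002,"dy": 0.002,"dz": -0.006,"ax": 0,"ay": 0,"az": 0,"grip": -1},
  ],
)

```text
time: 18.3
position: [455.1, -196.1, 2.1]
tcp_rot: [-179.8, -0.1, 105.0]
wrist_force: [-2.9, 2.3, 11.3]
opening: 0.619
```

```bash
python3 - <<'E'
from h import *
plan((454.8,-196.1,120,105),(455,0,120,105))
E
```

```text
t 18.3 P [ 455.1 -196.1    2.1] [-1.798e+02 -1.000e-01  1.050e+02] F [-2.9  2.3 11.3] open 0.619
(454.8, -196.1, 120, 105) d [ 0.0009 -0.0016 -0.2947] a [-0.002  -0.0016 -0.0003]
(455, 0, 120, 105) d [ 0.4744  0.1255 -0.2939] a [-0.002  -0.0016 -0.0003]
```

Call:
move_arm(
  plan=[
    {"dx": 0,"dy": 0,"dz": -0.05,"ax": 0,"ay": 0,"az": 0,"grip": -1},
    {"dx": 0,"dy": 0,"dz": -0.1,"ax": 0,"ay": 0,"az": 0,"grip": -1},
    {"dx": 0,"dy": 0,"dz": -0.2,"ax": 0,"ay": 0,"az": 0,"grip": -1},
    {"dx": 0,"dy": 0,"dz": -0.28,"ax": 0,"ay": 0,"az": 0,"grip": -1},
    {"dx": 0.09,"dy": 0.02,"dz": -0.29,"ax": 0,"ay": 0,"az": 0,"grip": -1},
    {"dx": 0.18,"dy": 0.05,"dz": -0.29,"ax": 0,"ay": 0,"az": 0,"grip": -1},
    {"dx": 0.27,"dy": 0.07,"dz": -0.29,"ax": 0,"ay": 0,"az": 0,"grip": -1},
    {"dx": 0.36,"dy": 0.1,"dz": -0.29,"ax": 0,"ay": 0,"az": 0,"grip": -1},
    {"dx": 0.45,"dy": 0.12,"dz": -0.29,"ax": 0,"ay": 0,"az": 0,"grip": -1},
    {"dx": 0.474,"dy": 0.125,"dz": -0.29,"ax": 0,"ay": 0,"az": 0,"grip": -1},
    {"dx": 0.474,"dy": 0.125,"dz": -0.29,"ax": 0,"ay": 0,"az": 0,"grip": -1},
  ],
)

```text
time: 19.22
position: [454.1, 2.1, 118.4]
tcp_rot: [-179.8, -0.2, 105.2]
wrist_force: [0.2, -0.5, -2.0]
opening: 0.619
```

```bash
python3 - <<'E'
from h import *
plan((487.2,233.5,120,105),(487.2,233.5,90,105))
cv2.imwrite("pics/w1.png",np.hstack([arm.snapshot("wrist")["img"][:,100:540],arm.snapshot("side")["img"][:,200:540]]))
E
```

```text
t 19.22 P [454.1   2.1 118.4] [-179.8   -0.2  105.2] F [ 0.2 -0.5 -2. ] open 0.619
(487.2, 233.5, 120, 105) d [ 0.5368  0.2313 -0.0032] a [-0.0024 -0.002   0.002 ]
(487.2, 233.5, 90, 105) d [0.5365 0.2316 0.0718] a [-0.0024 -0.002   0.002 ]
```

View pics/w1.png

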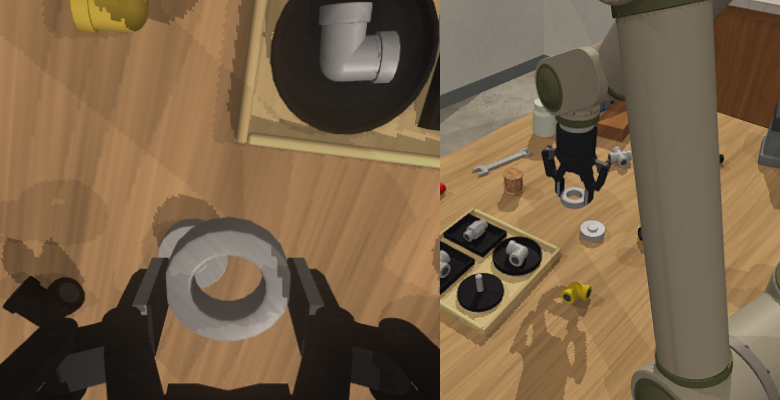

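The wrist and side views show the ring level and centred between the pads (wrist 228,278). The pin estimates agree within 1 mm: (486.8,234.0) and (487.6,233.2).

Call:
move_arm(
  plan=[
    {"dx": 0.09,"dy": 0.04,"dz": 0,"ax": 0,"ay": 0,"az": 0,"grip": -1},
    {"dx": 0.18,"dy": 0.08,"dz": 0,"ax": 0,"ay": 0,"az": 0,"grip": -1},
    {"dx": 0.27,"dy": 0.12,"dz": 0,"ax": 0,"ay": 0,"az": 0,"grip": -1},
    {"dx": 0.36,"dy": 0.155,"dz": 0,"ax": 0,"ay": 0,"az": 0,"grip": -1},
    {"dx": 0.45,"dy": 0.195,"dz": 0,"ax": 0,"ay": 0,"az": 0,"grip": -1},
    {"dx": 0.537,"dy": 0.231,"dz": 0,"ax": 0,"ay": 0,"az": 0,"grip": -1},
    {"dx": 0.537,"dy": 0.231,"dz": 0.03,"ax": 0,"ay": 0,"az": 0,"grip": -1},
    {"dx": 0.537,"dy": 0.231,"dz": 0.07,"ax": 0,"ay": 0,"az": 0,"grip": -1},
    {"dx": 0.537,"dy": 0.231,"dz": 0.1,"ax": 0,"ay": 0,"az": 0,"grip": -1},
    {"dx": 0.537,"dy": 0.231,"dz": 0.1,"ax": 0,"ay": 0,"az": 0,"grip": -1},
    {"dx": 0.537,"dy": 0.231,"dz": 0.1,"ax": 0,"ay": 0,"az": 0,"grip": -1},
  ],
)

```text
time: 20.23
position: [489.0, 229.7, 78.3]
tcp_rot: [-179.7, -0.1, 104.9]
wrist_force: [1.1, -0.2, -0.9]
opening: 0.616
```

```bash
python3 - <<'E'
from h import *
plan((487.2,233.5,40,105),(487.2,233.5,20.1,105))
cv2.imwrite("pics/w2.png",arm.snapshot("wrist")["img"])
E
```

```text
t 20.23 P [489.  229.7  78.3] [-1.797e+02 -1.000e-01  1.049e+02] F [ 1.1 -0.2 -0.9] open 0.616
(487.2, 233.5, 40, 105) d [ 0.0102 -0.0014  0.0958] a [-0.0028 -0.0013 -0.001 ]
(487.2, 233.5, 20.1, 105) d [ 0.0101 -0.0012  0.1456] a [-0.0028 -0.0013 -0.001 ]
```

View pics/w2.png

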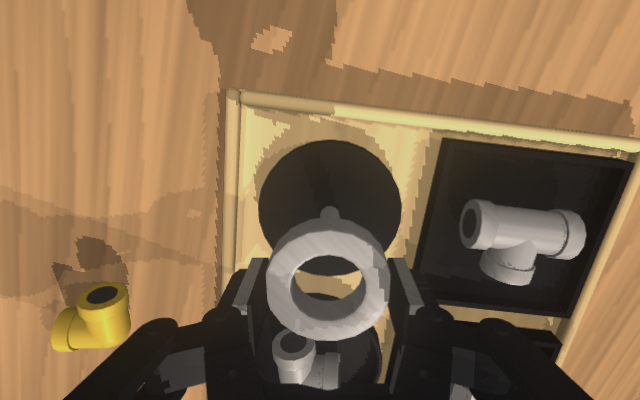

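```bash
python3 - <<'E'
from h import *
s=arm.snapshot("wrist");E=np.array(s["extrinsics"])
K=np.array([[s["fx"],0,s["cx"]],[0,s["fy"],s["cy"]],[0,0,1]])
P=np.array([[487.2,233.5,18],[487.2,233.5,58],[489,229.7,78+14],[601.7,250.1,27]])
print(cv2.projectPoints(P,cv2.Rodrigues(E[:3,:3])[0],E[:3,3],K,np.array(s["distortion"]))[0].reshape(-1,2).round(0), (-E[:3,:3].T@E[:3,3]).round())
s=arm.snapshot("top");cv2.imwrite("pics/t4.png",cv2.resize(s["img"][90:260,140:380],None,fx=3,fy=3))
E
```

```text
[[327. 213.]
 [327. 241.]
 [328. 285.]
 [514. 239.]] [467. 311. 222.]
```

The projected pin foot (327,213) and ring centre (328,285) match the picture within about 4 px, i.e. 2 mm. Correct by 4 mm and go down.

Call:
move_arm(
  plan=[
    {"dx": 0.01,"dy": -0.001,"dz": 0,"ax": -0.003,"ay": 0,"az": 0,"grip": -1},
    {"dx": 0.01,"dy": -0.001,"dz": 0,"ax": -0.003,"ay": 0,"az": 0,"grip": -1},
    {"dx": 0.01,"dy": -0.001,"dz": 0.02,"ax": -0.003,"ay": 0,"az": 0,"grip": -1},
    {"dx": 0.01,"dy": -0.001,"dz": 0.04,"ax": -0.003,"ay": 0,"az": 0,"grip": -1},
    {"dx": 0.01,"dy": -0.001,"dz": 0.06,"ax": -0.003,"ay": 0,"az": 0,"grip": -1},
    {"dx": 0.01,"dy": -0.001,"dz": 0.08,"ax": -0.003,"ay": 0,"az": 0,"grip": -1},
    {"dx": 0.01,"dy": -0.001,"dz": 0.1,"ax": -0.003,"ay": 0,"az": 0,"grip": -1},
    {"dx": 0.01,"dy": -0.001,"dz": 0.12,"ax": -0.003,"ay": 0,"az": 0,"grip": -1},
    {"dx": 0.01,"dy": -0.001,"dz": 0.13,"ax": -0.003,"ay": 0,"az": 0,"grip": -1},
    {"dx": 0.01,"dy": -0.001,"dz": 0.135,"ax": -0.003,"ay": 0,"az": 0,"grip": -1},
    {"dx": 0.01,"dy": -0.001,"dz": 0.135,"ax": -0.003,"ay": 0,"az": 0,"grip": -1},
  ],
)

```text
time: 21.3
position: [487.5, 234.2, 25.0]
tcp_rot: [179.9, -0.1, 105.0]
wrist_force: [-0.6, 0.2, -1.3]
opening: 0.621
```

```bash
python3 - <<'E'
from h import *
plan((487.2,233.5,20.3,105))
E
```

```text
t 21.3 P [487.5 234.2  25. ] [ 1.799e+02 -1.000e-01  1.050e+02] F [-0.6  0.2 -1.3] open 0.621
(487.2, 233.5, 20.3, 105) d [-0.0015 -0.0012  0.0116] a [ 0.0014 -0.0013 -0.0005]
```

Call:
move_arm(
  plan=[
    {"dx": -0.001,"dy": -0.001,"dz": 0.006,"ax": 0,"ay": 0,"az": 0,"grip": -1},
    {"dx": -0.001,"dy": -0.001,"dz": 0.012,"ax": 0,"ay": 0,"az": 0,"grip": -1},
    {"dx": -0.001,"dy": -0.001,"dz": 0.012,"ax": 0,"ay": 0,"az": 0,"grip": -1},
    {"dx": -0.001,"dy": -0.001,"dz": 0.012,"ax": 0,"ay": 0,"az": 0,"grip": 0.6},
    {"dx": -0.001,"dy": -0.001,"dz": 0.012,"ax": 0,"ay": 0,"az": 0,"grip": 0.6},
    {"dx": -0.001,"dy": -0.001,"dz": 0.012,"ax": 0,"ay": 0,"az": 0,"grip": 0.6},
    {"dx": -0.001,"dy": -0.001,"dz": 0.012,"ax": 0,"ay": 0,"az": 0,"grip": 0.6},
    {"dx": -0.001,"dy": -0.001,"dz": 0.012,"ax": 0,"ay": 0,"az": 0,"grip": 0.6},
    {"dx": -0.001,"dy": -0.001,"dz": 0.012,"ax": 0,"ay": 0,"az": 0,"grip": 0.6},
  ],
)

```text
time: 22.05
position: [487.3, 233.7, 20.2]
tcp_rot: [179.9, -0.1, 105.0]
wrist_force: [0.4, -0.3, 0.3]
opening: 0.798
```

Call:
move_arm(
  plan=[
    {"dx": 0,"dy": 0,"dz": -0.06,"ax": 0,"ay": 0,"az": 0,"grip": 0.6},
    {"dx": 0,"dy": 0,"dz": -0.15,"ax": 0,"ay": 0,"az": 0,"grip": 0.6},
    {"dx": 0,"dy": 0,"dz": -0.25,"ax": 0,"ay": 0,"az": 0,"grip": 0.6},
    {"dx": 0,"dy": 0,"dz": -0.3,"ax": 0,"ay": 0,"az": 0,"grip": 0.6},
    {"dx": -0.1,"dy": -0.05,"dz": -0.35,"ax": 0,"ay": 0,"az": 0,"grip": 1},
    {"dx": -0.2,"dy": -0.1,"dz": -0.35,"ax": 0,"ay": 0,"az": 0,"grip": 1},
    {"dx": -0.3,"dy": -0.15,"dz": -0.35,"ax": 0,"ay": 0,"az": 0,"grip": 1},
    {"dx": -0.4,"dy": -0.2,"dz": -0.35,"ax": 0,"ay": 0,"az": 0,"grip": 1},
    {"dx": -0.5,"dy": -0.25,"dz": -0.35,"ax": 0,"ay": 0,"az": 0,"grip": 1},
    {"dx": -0.6,"dy": -0.3,"dz": -0.35,"ax": 0,"ay": 0,"az": 0,"grip": 1},
    {"dx": -0.7,"dy": -0.35,"dz": -0.35,"ax": 0,"ay": 0,"az": 0,"grip": 1},
    {"dx": -0.8,"dy": -0.4,"dz": -0.35,"ax": 0,"ay": 0,"az": 0,"grip": 1},
  ],
)

```text
time: 23.05
position: [419.8, -91.3, 159.4]
tcp_rot: [179.8, -0.1, 105.0]
wrist_force: [0.8, 1.0, -0.1]
opening: 0.997
```

```bash
python3 - <<'E'
from h import *
plan()
s=arm.snapshot("top");im=s["img"];b=arm.snapshot("side")["img"]
hsv=cv2.cvtColor(im,cv2.COLOR_BGR2HSV)
g=((hsv[...,1]<60)&(hsv[...,2]>60)).astype(np.uint8)*255
for n,x,y,z,r in [("tee",188,162,27,22),("nip",243,152,27,22),("elbow",250,206,27,22),("ring",195,214,30,19),("cross",466,174,15,22),("disc",333,236,12,19)]:
    try:
        c,_=contour(g,x,y,r);print(n,rect(rays(s,c,z)))
    except Exception as e: print(n,e)
cv2.imwrite("pics/f.png",np.hstack([cv2.resize(im[110:260,140:300],None,fx=2.4,fy=2.4),cv2.resize(b[200:350,140:340],None,fx=2,fy=2.4)]))
E
```

```text
t 23.05 P [419.8 -91.3 159.4] [ 1.798e+02 -1.000e-01  1.050e+02] F [ 0.8  1.  -0.1] open 0.997
tee [602.3 250.   63.6  48.    7.7]
nip [618.8 135.1  58.7  32.2 -81.3]
elbow [502.1 123.5  46.8  45.1 -72. ]
ring [487.2 232.3  58.2  54.1  89.1]
cross [ 567.4 -337.6   60.9   58.9  -79.5]
disc [450.5 -31.5  35.    8.5 -27.5]
```

View pics/f.png

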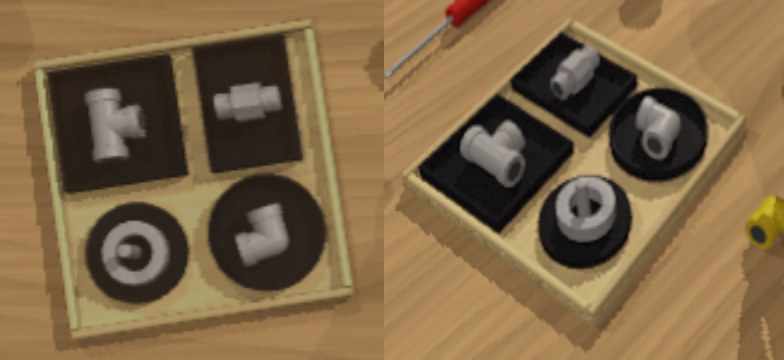

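All four parts are in place: the ring is down over the pin and the others lie flat. The cross hasn't moved. The arm partly hides the disc, but we only passed high above it. Handing in.

```bash
python3 -c "
from plant import arm
print(arm.hand_in())"
```

```text
the job is handed in; nothing more can be done
None
```

I placed the tee in the square tray, the elbow in the round dish and the nipple in the oblong tray, and put the ring over the spindle pin. I handed the job in at about 23 s, with the gripper clear of everything.

**Last checks**
- **Positions:** measured offsets from the target centres were about 1 mm for the tee, under 1 mm for the nipple, about 4 mm for the elbow and about 1 mm for the ring. Both the top and side pictures show the three fittings lying flat and the ring down on the spindle base. I judged the heights from the tool heights and pictures only; I did not measure them.
- **Cross:** its measured pose was the same as at the start.
- **Disc:** the last measurement failed because the arm hid most of it. It looked untouched in the picture taken before the ring was picked up, and after that the arm only passed more than 100 mm above it.
- **Ring grip:** the opening read about 53 mm on the 56 mm ring. I checked this with the wrist camera, and the ring was level and centred.
- **Refused call:** the first move call was rejected before anything moved. I resent it with every field given, and it worked.

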